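Seat the drill plate on its dowels and close the keeper

TASK

The hoop strap is ready in the drilling jig. Using your fingertips only to push and press, nudge the loose brass drill plate along the fence until its two holes drop over the two dowel pins and it lies flat on the seat, then push the keeper round over the plate by its black knob until it is fully shut. Never lift the plate off the jig, leave the other things on the bench where they are, and finish with the hand clear.

Things in the scene. Friction and masses are not known exactly. Their poses are not given: they have to be found in the camera images.
- jig: Fixed green cast-iron drilling jig, screwed down. Origin on the bench under the middle of the seat; x = the plate's way in, along the fence; y = towards the fence; z up. Casting: x -175 to 50 mm, y -62 to 62 mm, plus the keeper's lug (x -8 to 44 mm, y down to -98 mm). A dark hoop strap 34 mm wide lies flush in the seat and sticks out at the +x end to x = 118 mm
- ledge_end (a point): Middle of the front edge of the bright loading ledge on the jig, 22 mm above the bench (jig x = -37 mm, y = 0). The ledge is 104 mm wide and runs 127 mm back from here. In front of it the seat lies 6 mm lower, 16 mm above the bench, and runs 86 mm forward
- fence (a point): Point on the inner face of the jig's dark straight fence, at its top edge (jig x = -59, y = +51, z = 29 mm). The face runs along the jig's x, from x = -167 to 49 mm. A plate against it is 1 mm further in +y than when seated, which the pins' noses take up
- drill_plate: Loose flat brass drill plate, 70 (x) x 100 (y) x 10 mm thick, about 0.42 kg. Origin at the centre of its underside. It starts flat on the ledge, 90 to 125 mm short of home, 5 to 25 mm off the fence, a little askew. Home, it lies on the seat with its origin over the jig's and axes parallel, top 26 mm above the bench, rear edge 2 mm ahead of the ledge's step
- hole_a (a point): Centre of the plate's round through hole (14.5 mm wide) at its underside: plate x = -8, y = -36 mm. The plate slides over ledge and pin tips, and in the last 8 mm it may rock nose down by up to 6 mm on the pins before the holes drop. Nothing but the pins stops it at home
- hole_b (a point): Centre of the plate's slotted through hole (14.5 mm in x, 18.5 mm in y) at its underside: plate x = -8, y = +36 mm
- pin_a (a point): Foot, on the seat's surface, of the dark steel dowel pin for hole_a: jig x = -8, y = -36 mm, z = 16 mm. Pin 12 mm thick, 5.5 mm high, with a tapered nose from 2.2 mm up, 5.6 mm wide at the top (0.5 mm below the ledge's level)
- pin_b (a point): Foot, on the seat's surface, of the like dowel pin for hole_b: jig x = -8, y = +36 mm, z = 16 mm
- keeper (a joint): Swing of the steel keeper arm about its upright pivot, rad: 0 = shut, against its stop, the arm pointing to the fence over the plate; 1.2 to 1.6 at the start, the arm pointing along the jig's +x. Seen from above it shuts anticlockwise. It stays where it is left; about 1 N at the knob moves it
- keeper_pivot (a point): Keeper's pivot axis (jig x = 18, y = -76 mm) at the arm's underside, 27.5 mm above the bench. Arm 20 mm wide, 66 mm long from the pivot, 6 mm thick: it passes 1.5 mm over the seated plate but strikes a plate that is not seated. The pivot post's end is 38 mm above the bench
- keeper_knob (a point): Upright black knob on the keeper, 46 mm from the pivot axis, 18 mm across (11 mm at its neck); this point is on its axis, 49.5 mm above the bench; the knob reaches from 33.5 to 66.5 mm above the bench
- oil_can: Bystander: tinplate oil can with a thin brass spout, 69 x 91 x 166 mm, behind the jig; leave it alone
- rivet_pot: Bystander: open round tin of rivets, 74 mm across, 51 mm high, at the front right corner; leave it alone
- punch: Bystander: dark steel punch, 120 mm long, 16 mm thick, on the bench in front of the jig; leave it alone
- rule: Bystander: folded wooden rule, 164 x 32 x 10 mm, on the bench in front of the jig; leave it alone
- wax_tin: Bystander: red and black round tin, 66 mm across, 27 mm high, at the front edge, right of the middle; leave it alone
- hoop: Bystander: small steel hoop, 129 mm across, 22 mm high, lying left of the jig; leave it alone
- mug: Bystander: white enamel mug, 82 mm across, 80 mm high, at the front left; leave it alone
- bung: Bystander: tapered round wooden bung, 50 mm across, 34 mm high, in front of the jig to the left; leave it alone

How it is judged:
By the outcome, as a careful person would: the job done as asked, in the order asked, and still so for the second after the job is handed in, with the robot touching nothing.
It also fails if it takes over 72 s, if anything falls off the work surface, if the arm or the gripper's body presses on something with over 40 N, if the wrist force passes 120 N, or if a joint passes its speed limit or range.

ROBOT

A 6-joint arm with a two-finger parallel gripper is mounted at the origin on a cart in front of the work surface, level with it; the furniture and walls round the work are solid. World frame = base frame: x ahead of the robot, y to its left, z up, the work surface at z = 0. Lengths are in mm, angles in rad, forces in N, time in s.
With the tool pointing down it reaches from about 350 to 875 mm from the base axis. Payload 4.2 kg.
Tool frame: the origin (TCP) lies at the very end of the fingers, on their centre line; the grasp point (between the pads) lies arm.grip_point_offset behind it (arm.grip_point_offset is the distance from the TCP to the grasp point, in mm); z points along the fingers, y is the line along which they close (so a half turn about z gives the same grasp; the last joint's range is limited). The gripper opens to 85 mm and grips with 20 to 120 N. Pads are 22 mm wide; open, the fingers measure 114 mm over their backs; the gripper's body (76 mm by 85 mm) begins 54 mm behind the grasp point. The pads swing forward as they close: fully open they stand 13 mm farther back than shut.
Start: joints at [-0.927, 0.385, 0.008, 0, -1.194, -0.259], TCP at [234.622, -579.268, 204.612] pointing down, gripper open.
Joint ranges: [-3.14, 3.14], [-1.21, 2.06], [-1.07, 1.41], [-3.16, 2.05], [-2.99, -0.16], [-3.1, 3.1]. Speed limits (rad/s): [2.79, 2.79, 3.14, 3.14, 3.14, 3.14].

INTERFACE

Orientations are given as a unit quaternion [x, y, z, w].
In Python, from bench import arm, cams, ticket gives the robot as it stands.
- The arm moves only by the tool servo_tool, never from a script. Its argument "commands" is a list that holds one entry, the list of rows, each a list of 7 numbers: the closure in counts, from 0 (fully open) to 255 (shut), then the shift along the tool's x, y, z in m, then the turn, a rotation vector about the tool's x, y, z in degrees. In form: [[[grip, x, y, z, ax, ay, az], ...]]. A call has 1 to 10 rows; each row shifts and turns the commanded pose from where the row before left it, along the tool's axes as they then stand; what a row does not reach is not made up. A row lasts 1/12 s, in which the tool goes at most 41.7 mm and 7.16 degrees, less where a joint would pass 70% of its speed; a pose out of reach is approached as far as the arm can. A call with a gripper value outside its range is refused whole. The fingers move at their own pace and stop on an object; the grip force is fixed at half the most. Time passes only in rows, so rows that do not move let the fingers close. It gives the time, the measured TCP pose, the force, the opening and the grip force at its end, in the units of the state.
- arm.read_state(): the state, without advancing time (a new reading comes with each control period).
- cams.get_image(name): name is "side" or "top" or "wrist"; returns a dict with "frame" (420x560x3 uint8, blue, green, red), "K" (3x3 intrinsics, pixels), "T" (4x4, takes a point from camera to world coordinates). Camera axes: x right, y up, looking along -z (the intrinsics and any distortion apply to the point x, -y, -z); pixel columns grow to the right and rows downward; lengths in mm; the calibration is good to about 2 mm. A picture is of the moment at which its call begins. There is no depth.
- ticket.job_done(): hands the job in; it is judged then, once.
The state is a dict: "clock": time; "joints": joint angles; "joint_vel": joint speeds; "joint_efforts": joint torques, N m; "position": TCP position; "ee_rot": TCP orientation; "contact_force": force on the tool from outside, world axes, zero at the start; "wrist_torque": the same for the moment, N m; "gripper_width": finger opening in mm; "grasp_force": force on a finger pad.
Only numpy, scipy, OpenCV 4.12 (cv2) and the standard library are available. Lean on these libraries where they do the work, as an engineer would, in place of code of your own. Each camera call takes 0.05 s, during which the arm holds its last target. There are 200 camera calls.

## Working session

There is one attempt and no reset: what is moved stays moved. The work goes in short steps, Python scripts to look and compute and a tool call to move; the robot and the scene stay as the last step left them, time stands still between calls to the robot, and variables do not carry over. Pictures are saved under pics/ and viewed, at most 10 in all, crops included, and the job is handed in when it is done.

Besides the shell and the picture viewer there is one more tool, called after "Emit:" as name(argument=value, ...), one argument or row to a line, values as JSON. servo_tool: Moves the arm, as the interface text tells. Its arguments: {"type":"object","properties":{"commands":{"type":"array","items":{"type":"array","items":{"type":"array","items":{"type":"number"}}}}},"required":["commands"]}

```bash
mkdir -p pics; ls
python3 - <<'E'
from bench import arm,cams
import cv2,numpy as np
print(arm.read_state()); print(arm.grip_point_offset)
for n in ("top","side"):
    d=cams.get_image(n); cv2.imwrite(f"pics/{n}0.png",d["frame"]); np.savez(f"{n}.npz",**{k:np.array(v) for k,v in d.items()}); print(n,d.keys(),d["K"],d["T"])
E
```

```text
pics
{'clock': 0.0, 'joints': array([-9.27426856e-01,  3.85551657e-01,  6.62809192e-03, -5.20393946e-04,
       -1.19398578e+00, -2.58635494e-01]), 'joint_vel': array([-5.94687097e-04, -2.06454878e-03, -2.55934285e-05, -6.39871066e-04,
       -1.07054965e-03, -7.29949839e-05]), 'joint_efforts': array([ 2.29290317e-04, -3.92287266e+01,  1.88404030e+01,  4.18620363e+00,
       -4.61168034e-03,  2.42502074e-05]), 'position': array([ 234.37233609, -578.70055207,  203.52230896]), 'ee_rot': array([-1.91088417e-01,  9.81572230e-01,  1.05627853e-03, -2.42838225e-04]), 'contact_force': array([ 0.26569985,  0.62627616, -0.29812271]), 'wrist_torque': array([-0.00246896, -0.00015586,  0.03211945]), 'grasp_force': 0.0, 'gripper_width': 85.17303785092109}
18.700000000000003
top dict_keys(['frame', 'K', 'T']) [[545.50817481   0.         291.50780899]
 [  0.         545.50817481 216.88174902]
 [  0.           0.           1.        ]] [[ 1.90753885e-02  9.86838609e-01 -1.60579230e-01  3.15590814e+02]
 [-9.99634001e-01  2.19058262e-02  1.58744571e-02  2.45253815e+02]
 [ 1.91831479e-02  1.60217646e-01  9.86895290e-01  1.36476516e+03]
 [ 0.00000000e+00  0.00000000e+00  0.00000000e+00  1.00000000e+00]]
side dict_keys(['frame', 'K', 'T']) [[483.90329869   0.         281.8726222 ]
 [  0.         483.90329869 201.09380489]
 [  0.           0.           1.        ]] [[-9.97980457e-01  1.07133293e-02 -6.26117518e-02  4.39277429e+02]
 [-5.90586838e-02 -5.19431170e-01  8.52468962e-01  1.19525061e+03]
 [-2.33897148e-02  8.54445133e-01  5.19014871e-01  6.49863166e+02]
 [ 0.00000000e+00  0.00000000e+00  0.00000000e+00  1.00000000e+00]]
```

View pics/top0.png

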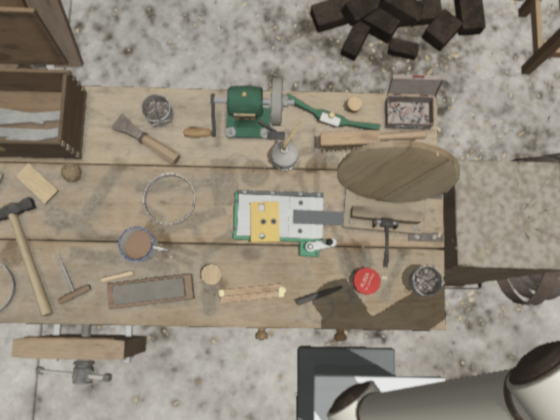

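View pics/side0.png

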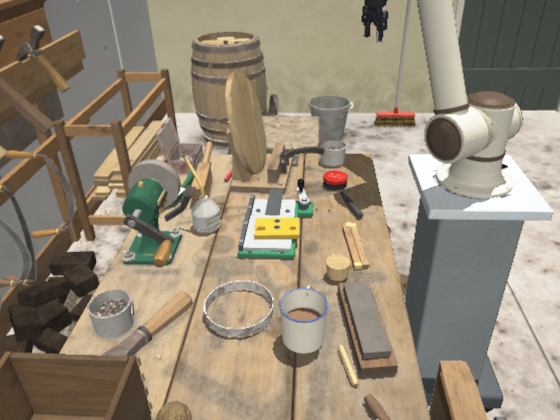

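The top view shows the jig at about (233–345, 190–255), with its x running to image right (world -y). The brass plate is at (250–280, 201–242) and the keeper knob at about (330, 242). I'll enlarge that area.

Run:
```python
import cv2
im=cv2.imread("pics/top0.png")
cv2.imwrite("pics/c1.png",cv2.resize(im[182:262,228:348],None,fx=6.6,fy=6.6,interpolation=cv2.INTER_CUBIC))
```

```text
(no output)
```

View pics/c1.png

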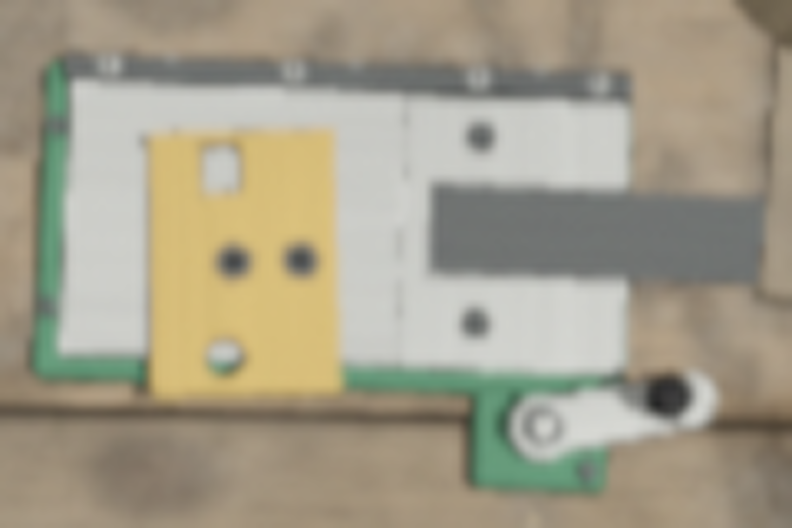

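In the crop, pin b is at (480,137) and pin a at (474,323). The plate corners are about (148,133), (335,130), (343,392) and (150,396). The pivot top is at (541,427) and the knob at (668,395). Next I'll fit the poses.

```bash
cat > h.py <<'E'
import numpy as np, cv2
from scipy.optimize import least_squares
def load(n): return dict(np.load(n+".npz"))
def ray(d,u,v,z):
    K,T=d["K"],d["T"]
    c=np.array([(u-K[0,2])/K[0,0],-(v-K[1,2])/K[1,1],-1.])
    w=T[:3,:3]@c; o=T[:3,3]; return o+w*(z-o[2])/w[2]
def fit(loc,w):
    loc,w=np.array(loc,float),np.array(w)[:,:2]
    def T(p): 
        c,s=np.cos(p[2]),np.sin(p[2]); return loc[:,:2]@np.array([[c,s],[-s,c]])+p[:2]
    r=least_squares(lambda p:(T(p)-w).ravel(),[*w.mean(0),-np.pi/2]); return r.x,(T(r.x)-w).round(1)
def apply(p,q):
    c,s=np.cos(p[2]),np.sin(p[2]); return np.array([[c,-s],[s,c]])@np.array(q[:2])+p[:2]
def inv(p,w):
    c,s=np.cos(p[2]),np.sin(p[2]); return np.array([[c,s],[-s,c]])@(np.array(w[:2])-p[:2])
E
python3 - <<'E'
from h import *
d=load("top")
f=lambda u,v,z: ray(d,(u+.5)/6.6-.5+228,(v+.5)/6.6-.5+182,z)
J=[((-8,36),(480,137,20)),((-8,-36),(474,323,20)),((18,-76),(541,427,38)),((49,51),(628,100,29)),((-167,51),(73,78,29)),((-37,-52),(400,368,19)),((50,-52),(626,376,16)),((118,17),(763,197,16)),((118,-17),(760,283,16)),((-175,-62),(36,376,22))]
p,r=fit([a for a,_ in J],[f(*b) for _,b in J]); print("jig",p,r.tolist())
P=[((-35,50),(148,133,32)),((35,50),(335,130,32)),((35,-50),(343,392,32)),((-35,-50),(150,396,32)),((-8,36),(222,170,30)),((-8,-36),(224,356,30))]
q,r=fit([a for a,_ in P],[f(*b) for _,b in P]); print("plate",q,r.tolist(), inv(p,q[:2]),np.degrees(q[2]-p[2]))
k=f(668,395,66.5);print("knob",k,inv(p,k)-[18,-76]); v=inv(p,k)-[18,-76]; print(np.hypot(*v),np.arctan2(v[0],v[1]))
E
```

```text
jig [535.87709728 197.67335763  -1.57955882] [[0.1, 3.1], [-0.5, 2.6], [0.1, 1.9], [0.8, 1.5], [-1.0, 7.5], [1.3, 4.2], [1.4, 2.7], [0.0, -14.4], [-0.8, -15.1], [-1.2, 6.0]]
plate [520.07167028 290.16681119  -1.52765206] [[0.2, -0.3], [0.5, 0.0], [-0.2, 1.0], [-0.2, -0.8], [0.6, 0.2], [-0.9, -0.2]] [-92.35140952 -16.61528311] 2.974038365144591
knob [469.22458357 133.87120715  66.5       ] [46.38373582  9.90910386]
47.430383591141734 1.3603269864191063
```

Run:
```python
from h import *
d=load("top")
f=lambda u,v,z: ray(d,(u+.5)/6.6-.5+228,(v+.5)/6.6-.5+182,z)
J=[((-8,36),(480,137,20)),((-8,-36),(474,323,20)),((18,-76),(541,427,38)),((49,51),(628,100,29)),((-37,-52),(400,368,19)),((50,-52),(626,376,16)),((-175,-62),(36,376,22))]
p,r=fit([a for a,_ in J],[f(*b) for _,b in J]); print("jig",p.tolist(),r.tolist())
q=np.array([520.07,290.17,-1.52765]); print(inv(p,q[:2]),np.degrees(q[2]-p[2]))
k=f(668,395,66.5); v=inv(p,k)-[18,-76]; print(np.hypot(*v),np.arctan2(v[0],v[1]))
from scipy.spatial.transform import Rotation as R
print(R.from_quat([-1.91088417e-01,9.81572230e-01,1.05627853e-03,-2.42838225e-04]).as_matrix().round(3))
for n in ["jig","wcorner"]: pass
# punch, rule, pot, can, hoop, bung, wax
for n,u,v,z in [("bung",211,274,34),("rule l",222,293,10),("rule r",284,291,10),("can top",281,128,166),("can",285,157,60),("punch r",345,288,8),("wax",367,281,27),("hoop r",196,200,22)]: print(n,ray(d,u,v,z).round(0), inv(p,ray(d,u,v,z)).round(0))
```

```text
jig [535.5746130645673, 194.45910996013168, -1.5820480791799119] [[-0.2, -0.2], [-0.8, -0.5], [-0.3, -1.1], [0.3, -1.8], [1.1, 1.2], [0.9, -0.4], [-1.0, 2.9]]
[-95.53038113 -16.58052413] 3.1167803506274265
44.546287686927805 1.3366367971895443
[[-0.927 -0.375 -0.001]
 [-0.375  0.927  0.002]
 [ 0.     0.002 -1.   ]]
bung [388. 416.  34.] [-220. -150.]
rule l [343. 390.  10.] [-194. -195.]
rule r [351. 238.  10.] [ -42. -185.]
can top [716. 254. 166.] [-61. 180.]
can [677. 243.  60.] [-50. 141.]
punch r [361.  88.   8.] [ 109. -173.]
wax [379.  36.  27.] [ 160. -155.]
hoop r [571. 463.  22.] [-269.   33.]
```

Emit:
servo_tool(
  commands=[
    [[255, -0.0238, 0.026, 0, 0, 0, 0], [255, -0.0238, 0.026, 0, 0, 0, 0], [255, -0.0238, 0.026, 0, 0, 0, 0], [255, -0.0238, 0.026, 0, 0, 0, 0], [255, -0.0238, 0.026, 0, 0, 0, 0], [255, -0.0238, 0.026, 0, 0, 0, 0], [255, -0.0238, 0.026, 0, 0, 0, 0], [255, -0.0238, 0.026, 0, 0, 0, 0], [255, -0.0238, 0.026, 0, 0, 0, 0], [255, -0.0238, 0.026, 0, 0, 0, 0]],
  ],
)

```text
clock: 0.93
position: [357.5, -247.2, 204.4]
ee_rot: [-0.191, 0.982, 0.0, -0.0]
contact_force: [1.0, -0.2, 0.0]
gripper_width: 0.0
grasp_force: 0.0
```

Emit:
servo_tool(
  commands=[
    [[255, -0.0238, 0.026, 0, 0, 0, 0], [255, -0.0238, 0.026, 0, 0, 0, 0], [255, -0.0238, 0.026, 0, 0, 0, 0], [255, -0.0238, 0.026, 0, 0, 0, 0], [255, -0.0238, 0.026, 0, 0, 0, 0], [255, -0.0238, 0.026, 0, 0, 0, 0], [255, 0, 0, 0, 0, 0, 5.65], [255, 0, 0, 0, 0, 0, 5.65], [255, 0, 0, 0, 0, 0, 5.65], [255, 0, 0, 0, 0, 0, 5.65]],
  ],
)

```text
clock: 1.77
position: [431.1, -50.3, 204.2]
ee_rot: [0.007, 1.0, 0.0, -0.001]
contact_force: [-0.2, 0.5, -0.3]
gripper_width: -0.2
grasp_force: 0.0
```

```bash
cat >> h.py <<'E'
JIG=np.array([535.57,194.46,-1.58205])
def where(st=None):
    "TCP in jig frame + tool deltas to jig target"
    from bench import arm
    from scipy.spatial.transform import Rotation as R
    s=st or arm.read_state(); M=R.from_quat(s["ee_rot"]).as_matrix()
    print("t",round(s["clock"],2),"jig",inv(JIG,s["position"]).round(1),"z",s["position"][2].round(1),"tilt",M[:,2].round(4),"toolx vs -jigy deg",np.degrees(np.arctan2(M[1,0],M[0,0])-(JIG[2]-np.pi/2)).round(2),"F",s["contact_force"].round(1),s["gripper_width"])
    return s,M
def delta(x,y,z):
    s,M=where(); w=np.append(apply(JIG,(x,y)),z); print("d tool mm",(M.T@(w-s["position"])).round(1))
E
python3 -c "
from h import *
delta(-98,-110,100)"
```

```text
t 1.77 jig [ 245.9 -101.7] z 204.2 tilt [-0.001  0.    -1.   ] toolx vs -jigy deg 359.86 F [-0.2  0.5 -0.3] -0.16247033639248581
d tool mm [  9.  343.9 104.2]
```

Emit:
servo_tool(
  commands=[
    [[255, 0.0009, 0.0344, 0, 0, 0, 0], [255, 0.0009, 0.0344, 0, 0, 0, 0], [255, 0.0009, 0.0344, 0, 0, 0, 0], [255, 0.0009, 0.0344, 0, 0, 0, 0], [255, 0.0009, 0.0344, 0, 0, 0, 0], [255, 0.0009, 0.0344, 0, 0, 0, 0], [255, 0.0009, 0.0344, 0.02, 0, 0, 0], [255, 0.0009, 0.0344, 0.02, 0, 0, 0], [255, 0.0009, 0.0344, 0.02, 0, 0, 0], [255, 0.0009, 0.0344, 0.02, 0, 0, 0]],
  ],
)

```text
clock: 2.6
position: [425.1, 294.9, 123.6]
ee_rot: [0.005, 1.0, 0.0, -0.0]
contact_force: [-0.1, -0.0, 0.1]
gripper_width: -0.2
grasp_force: 0.0
```

Emit:
servo_tool(
  commands=[
    [[255, 0, 0, 0.03, 0, 0, 0], [255, 0, 0, 0.03, 0, 0, 0], [255, 0, 0, 0.025, 0, 0, 0], [255, 0, 0, 0.0135, 0, 0, 0], [255, 0, 0, 0, 0, 0, 0]],
  ],
)

```text
clock: 3.02
position: [423.6, 291.1, 22.5]
ee_rot: [0.005, 1.0, -0.003, -0.003]
contact_force: [0.2, 0.2, 0.3]
gripper_width: -0.0
grasp_force: 0.0
```

```bash
python3 -c "
from h import *
from bench import cams
delta(-97,-80,26)
d=cams.get_image('side'); cv2.imwrite('pics/s1.png',cv2.resize(d['frame'][170:290,190:350],None,fx=5,fy=5,interpolation=cv2.INTER_CUBIC))"
```

```text
t 3.02 jig [ -95.4 -113. ] z 22.5 tilt [-0.0056 -0.0063 -1.    ] toolx vs -jigy deg 360.06 F [0.2 0.2 0.3] -0.02550797274533617
d tool mm [-33.    1.6  -3.7]
```

View pics/s1.png

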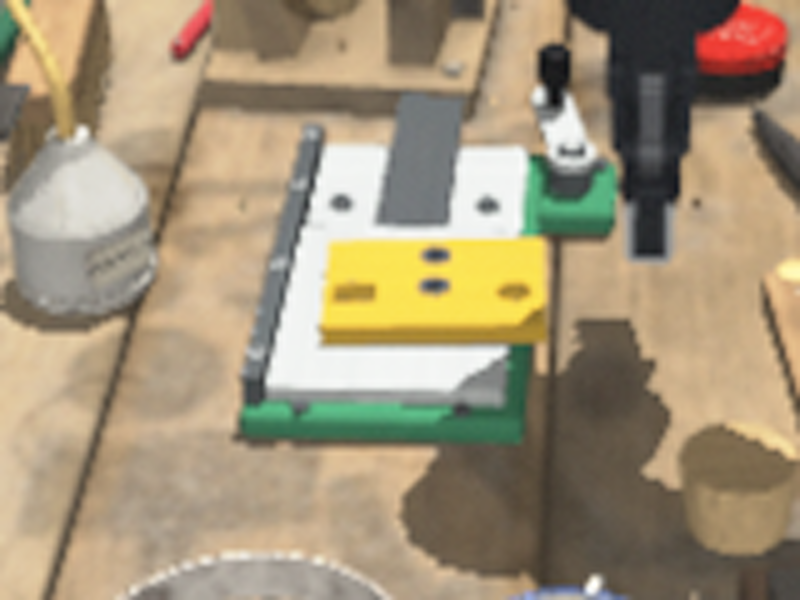

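The side crop shows the closed fingertips at (650,255), clear of the plate's near edge at (545,290) and of the keeper. Next I push the plate toward the fence.

Emit:
servo_tool(
  commands=[
    [[255, -0.01, 0.001, -0.0035, 0, 0, 0], [255, -0.01, 0.001, 0, 0, 0, 0], [255, -0.01, 0, 0, 0, 0, 0], [255, -0.004, 0, 0, 0, 0, 0], [255, -0.003, 0, 0, 0, 0, 0], [255, -0.003, 0, 0, 0, 0, 0], [255, -0.003, 0, 0, 0, 0, 0], [255, -0.003, 0, 0, 0, 0, 0]],
  ],
)

```text
clock: 3.73
position: [471.9, 294.7, 29.6]
ee_rot: [0.005, 1.0, -0.0, -0.0]
contact_force: [0.6, 0.8, 0.2]
gripper_width: 0.2
grasp_force: 0.0
```

```bash
python3 -c "
from h import *
delta(-97,-60,26)"
```

```text
t 3.73 jig [-99.5 -64.8] z 29.6 tilt [-2.e-04 -1.e-04 -1.e+00] toolx vs -jigy deg 360.09 F [0.6 0.8 0.2] 0.16402967471755256
d tool mm [-4.8 -2.5  3.6]
```

Emit:
servo_tool(
  commands=[
    [[255, 0, 0, 0.0035, 0, 0, 0], [255, -0.0015, 0, 0, 0, 0, 0], [255, -0.0015, 0, 0, 0, 0, 0], [255, -0.0015, 0, 0, 0, 0, 0], [255, 0, 0, 0, 0, 0, 0]],
  ],
)

```text
clock: 4.15
position: [476.5, 295.0, 26.1]
ee_rot: [0.005, 1.0, 0.0, 0.0]
contact_force: [0.1, -0.8, 0.4]
gripper_width: 0.0
grasp_force: 0.0
```

```bash
python3 -c "
from h import *
from bench import cams
delta(-97,-60,26)
d=cams.get_image('top'); cv2.imwrite('pics/t2.png',cv2.resize(d['frame'][182:262,228:348],None,fx=6.6,fy=6.6,interpolation=cv2.INTER_CUBIC))"
```

```text
t 4.15 jig [-99.8 -60.2] z 26.1 tilt [ 2.e-04  1.e-04 -1.e+00] toolx vs -jigy deg 360.1 F [ 0.1 -0.8  0.4] 0.04344962944285025
d tool mm [-0.2 -2.8  0.1]
```

View pics/t2.png

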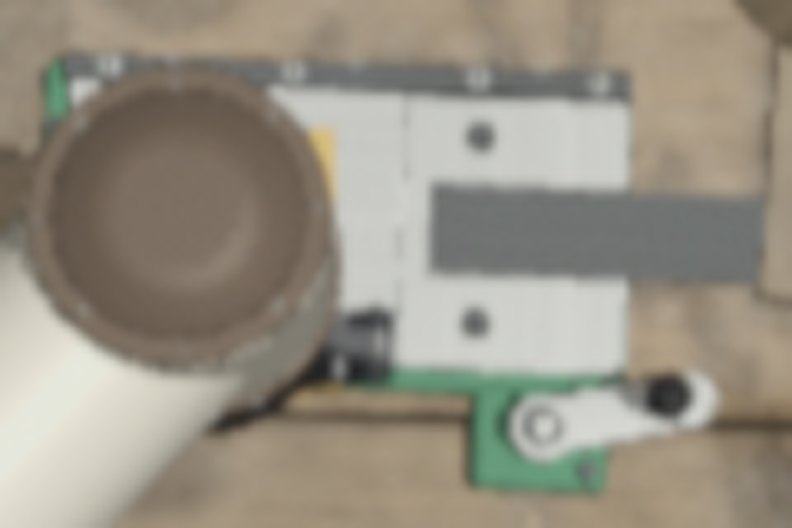

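```bash
python3 -c "
from h import *
from bench import cams
a=[cams.get_image(n)['frame'] for n in ('side','wrist')]
b=cv2.resize(a[0][180:290,200:340],None,fx=4,fy=4,interpolation=cv2.INTER_CUBIC)[:440]
w=cv2.resize(a[1],(0,0),fx=.42,fy=.42); o=np.zeros((440,560+w.shape[1],3),np.uint8); o[:,:560]=b; o[:w.shape[0],560:]=w; print(o.shape); cv2.imwrite('pics/s2.png',o)"
```

```text
(440, 795, 3)
```

View pics/s2.png

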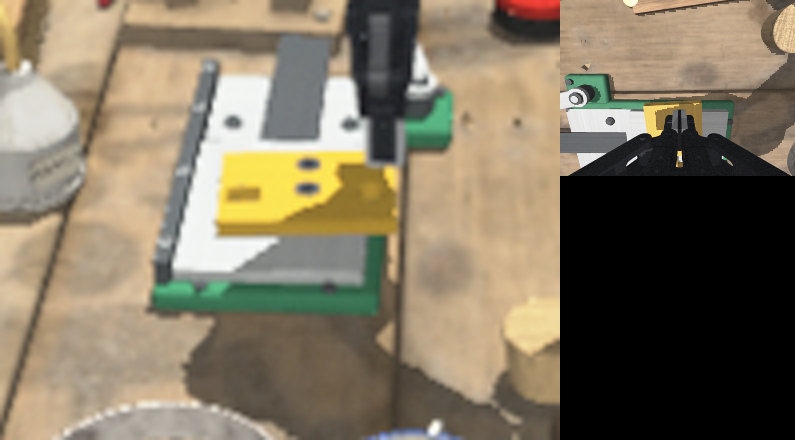

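The tip shows at crop (385,165), over the plate's far edge rather than against its near side. I'll compare that pixel with the reported TCP.

```bash
python3 -c "
from h import *
from bench import cams
d=cams.get_image('side');t=cams.get_image('top');w=cams.get_image('wrist')
def proj(d,p):
    c=np.linalg.inv(d['T'])@np.append(p,1); c=np.array([c[0],-c[1],-c[2]]); q=d['K']@c; return (q[:2]/q[2]).round(1)
u,v=200+385/4,180+165/4
print(u,v,[ray(d,u,v,z).round(0) for z in (20,26,40,60,80)])
for n,c in (('side',d),('top',t),('wrist',w)):
  print(n,'tcp',proj(c,[476.5,295,26.1]),'plate nose corners',[proj(c,[*apply([520.07,290.17,-1.52765],(a,b)),32]) for a in(-35,35) for b in (-50,50)],'pinb',proj(c,[*apply(JIG,(-8,36)),20]),'pina',proj(c,[*apply(JIG,(-8,-36)),20]))
print(w['T'].round(3),w['K'])
cv2.imwrite('pics/w1.png',w['frame'])
"
```

```text
296.25 221.25 [array([476., 251.,  20.]), array([476., 260.,  26.]), array([475., 281.,  40.]), array([474., 311.,  60.]), array([473., 341.,  80.])]
side tcp [295.4 229.8] plate nose corners [array([298.5, 234.9]), array([253.2, 235.4]), array([298.1, 217.5]), array([255.2, 218. ])] pinb [257.8 209.6] pina [287.3 210.2]
top tcp [262.2 239. ] plate nose corners [array([250.6, 241.7]), array([250.1, 201.6]), array([279.1, 241.1]), array([278.3, 201.1])] pinb [300.4 202.4] pina [299.6 230.8]
wrist tcp [284.5 254.3] plate nose corners [array([340.5, 244.6]), array([341. , 401.1]), array([200.9, 251.2]), array([222.1, 405.8])] pinb [136.4 390.4] pina [120.1 288.5]
[[ 9.00000e-03 -9.50000e-01 -3.13000e-01  3.95148e+02]
 [ 1.00000e+00  8.00000e-03  4.00000e-03  2.95783e+02]
 [-1.00000e-03 -3.13000e-01  9.50000e-01  1.96635e+02]
 [ 0.00000e+00  0.00000e+00  0.00000e+00  1.00000e+00]] [[359.27539836   0.         284.27783547]
 [  0.         359.27539836 208.69235669]
 [  0.           0.           1.        ]]
```

View pics/w1.png

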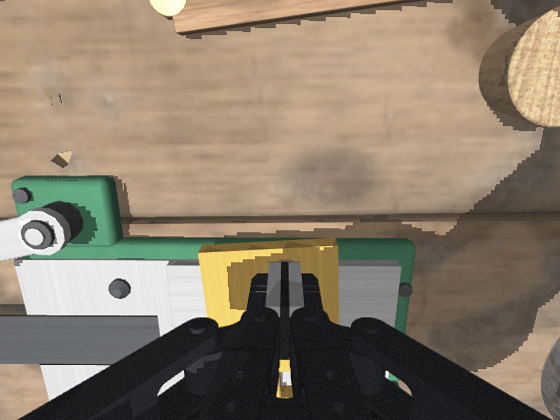

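Both views put the tips over the plate, roughly 15–20 mm above the reported TCP, so the reported z needs checking. A light touch on the plate's middle (top at z = 32) will calibrate it.

Emit:
servo_tool(
  commands=[
    [[255, -0.02, 0, 0, 0, 0, 0], [255, -0.02, 0, 0, 0, 0, 0], [255, 0, 0, 0.003, 0, 0, 0], [255, 0, 0, 0.003, 0, 0, 0], [255, 0, 0, 0, 0, 0, 0]],
  ],
)

```text
clock: 4.87
position: [515.1, 293.7, 19.0]
ee_rot: [0.005, 1.0, -0.001, -0.001]
contact_force: [-0.3, 0.2, -0.2]
gripper_width: -0.1
grasp_force: 0.0
```

Emit:
servo_tool(
  commands=[
    [[255, 0, 0, 0.001, 0, 0, 0], [255, 0, 0, 0.001, 0, 0, 0], [255, 0, 0, 0.001, 0, 0, 0], [255, 0, 0, 0.001, 0, 0, 0], [255, 0, 0, 0, 0, 0, 0]],
  ],
)

```text
clock: 5.28
position: [515.9, 294.4, 16.0]
ee_rot: [0.005, 1.0, -0.0, -0.0]
contact_force: [-0.6, -0.3, 0.7]
gripper_width: 0.1
grasp_force: 0.0
```

Emit:
servo_tool(
  commands=[
    [[255, 0, 0, 0.001, 0, 0, 0], [255, 0, 0, 0.001, 0, 0, 0], [255, 0, 0, 0, 0, 0, 0]],
  ],
)

```text
clock: 5.53
position: [516.1, 294.3, 13.9]
ee_rot: [0.005, 1.0, -0.0, -0.0]
contact_force: [0.4, 0.2, 0.2]
gripper_width: 0.3
grasp_force: 0.0
```

Emit:
servo_tool(
  commands=[
    [[255, 0, 0, 0.001, 0, 0, 0], [255, 0, 0, 0.001, 0, 0, 0], [255, 0, 0, 0, 0, 0, 0]],
  ],
)

```text
clock: 5.78
position: [516.1, 294.3, 11.9]
ee_rot: [0.005, 1.0, -0.0, -0.0]
contact_force: [0.2, 0.4, -0.7]
gripper_width: -0.0
grasp_force: 0.0
```

Emit:
servo_tool(
  commands=[
    [[255, 0, 0, 0.001, 0, 0, 0], [255, 0, 0, 0.001, 0, 0, 0], [255, 0, 0, 0, 0, 0, 0]],
  ],
)

```text
clock: 6.03
position: [516.1, 294.3, 9.9]
ee_rot: [0.005, 1.0, -0.0, -0.0]
contact_force: [-0.1, -0.3, -1.1]
gripper_width: -0.0
grasp_force: 0.0
```

```bash
python3 -c "
from h import *
from bench import cams
where()
a=[cams.get_image(n)['frame'] for n in ('side','wrist')]
b=cv2.resize(a[0][180:290,220:320],None,fx=4,fy=4,interpolation=cv2.INTER_CUBIC)
w=cv2.resize(a[1][180:400,180:380],None,fx=2,fy=2,interpolation=cv2.INTER_CUBIC); cv2.imwrite('pics/s3.png',np.hstack([b,w]))"
```

```text
t 6.03 jig [-99.7 -20.5] z 9.9 tilt [-3.e-04 -2.e-04 -1.e+00] toolx vs -jigy deg 360.09 F [-0.1 -0.3 -1.1] -0.014089584569413866
```

View pics/s3.png

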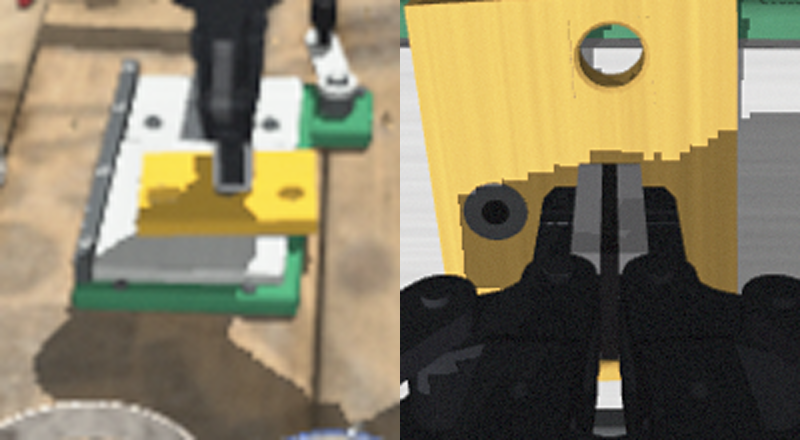

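```bash
python3 -c "
from h import *
from bench import cams
d=load('side'); w=cams.get_image('wrist')
for z in (10,20,26,32,36,40): print(z,ray(d,278,228,z).round(1), ray(w,180+577/2,180+163/2,z).round(1),ray(w,180+641/2,180+163/2,z).round(1))
"
```

```text
10 [518.4 265.3  10. ] [521.5 391.1  10. ] [521.6 407.9  10. ]
20 [517.1 279.8  20. ] [516.4 385.5  20. ] [516.5 401.3  20. ]
26 [516.4 288.5  26. ] [513.4 382.1  26. ] [513.5 397.3  26. ]
32 [515.6 297.2  32. ] [510.3 378.7  32. ] [510.5 393.3  32. ]
36 [515.2 303.1  36. ] [508.3 376.5  36. ] [508.4 390.7  36. ]
40 [514.7 308.9  40. ] [506.3 374.2  40. ] [506.4 388.1  40. ]
```

Emit:
servo_tool(
  commands=[
    [[255, 0, 0, 0.001, 0, 0, 0], [255, 0, 0, 0.001, 0, 0, 0], [255, 0, 0, 0, 0, 0, 0]],
  ],
)

```text
clock: 6.43
position: [516.1, 294.3, 7.9]
ee_rot: [0.005, 1.0, -0.0, -0.0]
contact_force: [-0.7, -0.0, 0.1]
gripper_width: -0.0
grasp_force: 0.0
```

Emit:
servo_tool(
  commands=[
    [[255, 0, 0, 0.001, 0, 0, 0], [255, 0, 0, 0.001, 0, 0, 0], [255, 0, 0, 0, 0, 0, 0]],
  ],
)

```text
clock: 6.68
position: [516.1, 294.3, 5.9]
ee_rot: [0.005, 1.0, -0.0, -0.0]
contact_force: [0.4, 0.2, 0.5]
gripper_width: 0.0
grasp_force: 0.0
```

Emit:
servo_tool(
  commands=[
    [[255, 0, 0, 0.001, 0, 0, 0], [255, 0, 0, 0.001, 0, 0, 0], [255, 0, 0, 0, 0, 0, 0]],
  ],
)

```text
clock: 6.93
position: [516.3, 294.5, 5.4]
ee_rot: [0.005, 1.0, -0.0, 0.0]
contact_force: [-1.9, -1.5, 6.7]
gripper_width: -0.1
grasp_force: 3.6
```

Emit:
servo_tool(
  commands=[
    [[255, 0, 0, 0.001, 0, 0, 0], [255, 0, 0, 0, 0, 0, 0]],
  ],
)

```text
clock: 7.1
position: [516.3, 294.5, 5.4]
ee_rot: [0.004, 1.0, -0.0, 0.0]
contact_force: [-3.7, -1.1, 12.8]
gripper_width: 0.2
grasp_force: 6.1
```

Contact shows at a reported z of 5.4 against the plate top at 32, so the tips sit 26.6 mm above the reported TCP. I'll plan with tip z = reported z + 26.6.

Emit:
servo_tool(
  commands=[
    [[255, 0, 0, -0.01, 0, 0, 0], [255, 0, 0, -0.01, 0, 0, 0], [255, 0.028, 0, 0, 0, 0, 0], [255, 0.028, 0, 0, 0, 0, 0], [255, 0.028, 0, 0, 0, 0, 0], [255, 0, 0, 0, 0, 0, 0], [255, 0, 0, 0.012, 0, 0, 0], [255, 0, 0, 0.0115, 0, 0, 0], [255, 0, 0, 0, 0, 0, 0]],
  ],
)

```text
clock: 7.85
position: [431.7, 294.7, -1.4]
ee_rot: [0.005, 1.0, -0.001, -0.001]
contact_force: [0.7, -1.1, 0.5]
gripper_width: 0.4
grasp_force: 0.0
```

```bash
python3 -c "
from h import *
delta(-98,-80,-0.6)"
```

```text
t 7.85 jig [ -99.1 -105. ] z -1.4 tilt [-0.0017 -0.0017 -1.    ] toolx vs -jigy deg 360.09 F [ 0.7 -1.1  0.5] 0.38963001819344567
d tool mm [-25.   -1.1  -0.9]
```

Now push the plate to the fence: contact is expected at TCP y ≈ -77 and the fence stop at about -60.

Emit:
servo_tool(
  commands=[
    [[255, -0.009, -0.001, 0, 0, 0, 0], [255, -0.009, 0, 0, 0, 0, 0], [255, -0.005, 0, 0, 0, 0, 0], [255, -0.003, 0, 0, 0, 0, 0], [255, -0.003, 0, 0, 0, 0, 0], [255, -0.003, 0, 0, 0, 0, 0], [255, -0.003, 0, 0, 0, 0, 0], [255, -0.002, 0, 0, 0, 0, 0], [255, -0.002, 0, 0, 0, 0, 0], [255, 0, 0, 0, 0, 0, 0]],
  ],
)

```text
clock: 8.68
position: [470.6, 293.3, -0.3]
ee_rot: [0.005, 1.0, -0.001, -0.001]
contact_force: [-3.6, 0.4, 2.5]
gripper_width: -0.2
grasp_force: 2.1
```

Emit:
servo_tool(
  commands=[
    [[255, -0.0015, 0, 0, 0, 0, 0], [255, -0.0015, 0, 0, 0, 0, 0], [255, 0, 0, 0, 0, 0, 0]],
  ],
)

```text
clock: 8.93
position: [473.6, 293.5, -0.3]
ee_rot: [0.005, 1.0, -0.0, -0.001]
contact_force: [-4.0, 0.1, 3.1]
gripper_width: 0.1
grasp_force: 2.3
```

```bash
python3 -c "
from h import *
delta(-98,-60,-0.6)"
```

```text
t 8.93 jig [-98.3 -63. ] z -0.3 tilt [-1.3e-03 -8.0e-04 -1.0e+00] toolx vs -jigy deg 360.08 F [-4.   0.1  3.1] 0.0745142871833418
d tool mm [-3.  -0.3  0.3]
```

Emit:
servo_tool(
  commands=[
    [[255, 0, 0, -0.0012, 0, 0, 0], [255, -0.001, 0, 0, 0, 0, 0], [255, -0.001, 0, 0, 0, 0, 0], [255, 0, 0, 0, 0, 0, 0]],
  ],
)

```text
clock: 9.27
position: [476.3, 293.7, 0.6]
ee_rot: [0.005, 1.0, -0.0, -0.0]
contact_force: [-1.8, 0.9, -0.1]
gripper_width: -0.1
grasp_force: 1.2
```

Emit:
servo_tool(
  commands=[
    [[255, -0.001, 0, 0, 0, 0, 0], [255, -0.001, 0, 0, 0, 0, 0], [255, 0, 0, 0, 0, 0, 0]],
  ],
)

```text
clock: 9.52
position: [477.8, 293.7, 0.6]
ee_rot: [0.005, 1.0, -0.0, -0.001]
contact_force: [-3.8, 1.2, -0.2]
gripper_width: 0.2
grasp_force: 2.2
```

Emit:
servo_tool(
  commands=[
    [[255, -0.001, 0, 0, 0, 0, 0], [255, -0.001, 0, 0, 0, 0, 0], [255, 0, 0, 0, 0, 0, 0]],
  ],
)

```text
clock: 9.77
position: [478.0, 293.6, 0.6]
ee_rot: [0.005, 1.0, -0.001, -0.002]
contact_force: [-11.4, 2.4, 3.4]
gripper_width: -0.1
grasp_force: 5.4
```

```bash
python3 -c "
from h import *
where()"
```

```text
t 9.77 jig [-98.5 -58.7] z 0.6 tilt [-0.0039 -0.0013 -1.    ] toolx vs -jigy deg 360.06 F [-11.4   2.4   3.4] -0.08154034922516808
```

The plate is against the fence (force up to 11 N at TCP y = -58.7, as expected). Next I go round behind its rear edge.

Emit:
servo_tool(
  commands=[
    [[255, 0.012, 0, 0, 0, 0, 0], [255, 0, 0, -0.02, 0, 0, 0], [255, 0, 0.02, -0.02, 0, 0, 0], [255, 0, 0.02, 0, 0, 0, 0], [255, -0.022, 0.022, 0, 0, 0, 0], [255, -0.025, 0, 0, 0, 0, 0], [255, -0.025, 0, 0, 0, 0, 0], [255, 0, 0, 0, 0, 0, 0]],
  ],
)

```text
clock: 10.43
position: [546.2, 356.5, 41.4]
ee_rot: [0.005, 1.0, 0.002, 0.003]
contact_force: [0.4, 0.5, -0.4]
gripper_width: -0.4
grasp_force: 0.0
```

```bash
python3 -c "
from h import *
from bench import cams
delta(-160,2,-2.6)
d=cams.get_image('side'); cv2.imwrite('pics/s4.png',cv2.resize(d['frame'][180:290,220:320],None,fx=5,fy=5,interpolation=cv2.INTER_CUBIC))"
```

```text
t 10.43 jig [-162.2    8.8] z 41.4 tilt [ 0.0056  0.003  -1.    ] toolx vs -jigy deg 360.03 F [ 0.4  0.5 -0.4] -0.3587928743493475
d tool mm [ 7.  -2.3 43.9]
```

View pics/s4.png

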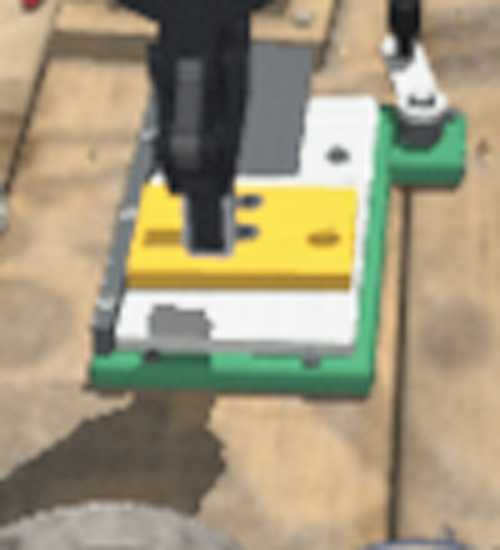

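The side crop shows the plate square against the fence, with its rear edge at v ≈ 283 and ledge free behind it. I'll lower the tip there.

Emit:
servo_tool(
  commands=[
    [[255, 0.006, -0.002, 0.015, 0, 0, 0], [255, 0, 0, 0.015, 0, 0, 0], [255, 0, 0, 0.008, 0, 0, 0], [255, 0, 0, 0, 0, 0, 0], [255, 0, 0, 0, 0, 0, 0]],
  ],
)

```text
clock: 10.9
position: [534.9, 353.3, 2.9]
ee_rot: [0.005, 1.0, -0.0, 0.0]
contact_force: [1.0, 0.5, 0.7]
gripper_width: -0.2
grasp_force: 0.0
```

```bash
python3 -c "
from h import *
delta(-150,2,-2.4)"
```

```text
t 10.9 jig [-158.9   -2.4] z 2.9 tilt [ 3.e-04 -4.e-04 -1.e+00] toolx vs -jigy deg 360.13 F [1.  0.5 0.7] -0.184996301612891
d tool mm [-4.4 -8.9  5.3]
```

Emit:
servo_tool(
  commands=[
    [[255, -0.0044, 0, 0.0053, 0, 0, 0], [255, 0, 0, 0, 0, 0, 0], [255, 0, -0.004, 0, 0, 0, 0], [255, 0, -0.004, 0, 0, 0, 0], [255, 0, -0.004, 0, 0, 0, 0], [255, 0, 0, 0, 0, 0, 0]],
  ],
)

```text
clock: 11.4
position: [539.0, 340.2, -2.2]
ee_rot: [0.005, 1.0, -0.0, -0.0]
contact_force: [-0.2, 0.0, -0.6]
gripper_width: 0.1
grasp_force: 0.0
```

Emit:
servo_tool(
  commands=[
    [[255, 0, -0.004, 0, 0, 0, 0], [255, 0, -0.004, 0, 0, 0, 0], [255, 0, -0.004, 0, 0, 0, 0], [255, 0, -0.004, 0, 0, 0, 0], [255, 0, 0, 0, 0, 0, 0]],
  ],
)

```text
clock: 11.82
position: [539.2, 325.0, -2.2]
ee_rot: [0.005, 1.0, 0.0, 0.0]
contact_force: [-0.1, 1.1, 0.2]
gripper_width: 0.1
grasp_force: 0.4
```

```bash
cat >> h.py <<'E'
def plate(name="side",z=32):
    "yellow blob extents"
    from bench import cams
    d=cams.get_image(name); f=cv2.cvtColor(d["frame"],cv2.COLOR_BGR2HSV)
    m=cv2.inRange(f,(18,110,60),(32,255,255)); m[:180]=0;m[290:]=0;m[:,:225]=0;m[:,325:]=0
    n,l,st,_=cv2.connectedComponentsWithStats(m); i=1+st[1:,4].argmax(); m=(l==i)
    v=np.where(m.any(1))[0]; u=np.where(m.any(0))[0]
    rows=[(int(np.where(m[:,c])[0].min()),int(np.where(m[:,c])[0].max())) for c in np.linspace(u.min()+3,u.max()-3,7).astype(int)]
    print(name,"u",u.min(),u.max(),"v",v.min(),v.max(),rows); return d
E
python3 -c "
from h import *
delta(-60,0,-2.4);plate()"
```

```text
t 11.82 jig [-130.5    2.2] z -2.2 tilt [ 7.e-04  6.e-04 -1.e+00] toolx vs -jigy deg 360.07 F [-0.1  1.1  0.2] 0.06900536659547092
d tool mm [  2.3 -70.5   0.1]
side u 272 291 v 215 235 [(215, 235), (215, 235), (215, 235), (216, 235), (216, 235), (216, 235), (216, 235)]
```

Emit:
servo_tool(
  commands=[
    [[255, 0, -0.004, 0, 0, 0, 0], [255, 0, -0.004, 0, 0, 0, 0], [255, 0, -0.004, 0, 0, 0, 0], [255, 0, -0.004, 0, 0, 0, 0], [255, 0, -0.004, 0, 0, 0, 0], [255, 0, 0, 0, 0, 0, 0]],
  ],
)

```text
clock: 12.37
position: [538.8, 304.3, -2.3]
ee_rot: [0.005, 1.0, -0.0, -0.0]
contact_force: [0.7, 2.4, 1.4]
gripper_width: 0.0
grasp_force: 0.7
```

```bash
python3 -c "
from h import *
delta(-60,0,-2.4);d=plate()
print([ray(d,u,v,z).round(1) for u,v,z in((280,235,22),(280,216,32))])
t=plate('top')"
```

```text
t 12.37 jig [-109.9    2. ] z -2.3 tilt [-2.e-04 -5.e-04 -1.e+00] toolx vs -jigy deg 360.06 F [0.7 2.4 1.4] 0.022938861046934156
d tool mm [  2.  -49.9   0.1]
side u 273 291 v 210 230 [(210, 230), (210, 230), (211, 230), (211, 230), (211, 230), (210, 230), (211, 230)]
[array([510.6, 310.2,  22. ]), array([514.2, 247.6,  32. ])]
top u 264 289 v 215 233 [(216, 227), (216, 233), (216, 224), (223, 225), (218, 231), (215, 229), (220, 231)]
```

Emit:
servo_tool(
  commands=[
    [[255, 0, -0.004, 0, 0, 0, 0], [255, 0, -0.004, 0, 0, 0, 0], [255, 0, -0.004, 0, 0, 0, 0], [255, 0, -0.004, 0, 0, 0, 0], [255, 0, -0.004, 0, 0, 0, 0], [255, 0, -0.004, 0, 0, 0, 0], [255, 0, -0.004, 0, 0, 0, 0], [255, 0, -0.004, 0, 0, 0, 0], [255, 0, -0.004, 0, 0, 0, 0], [255, 0, 0, 0, 0, 0, 0]],
  ],
)

```text
clock: 13.3
position: [538.7, 268.5, -2.1]
ee_rot: [0.005, 1.0, -0.0, 0.0]
contact_force: [1.6, 1.5, 1.5]
gripper_width: 0.1
grasp_force: 1.5
```

```bash
cat >> h.py <<'E'
def cornersz(name="side"): pass
E
python3 -c "
from h import *
from bench import cams
delta(-60,0,-2.4);d=plate()
t=cams.get_image('top'); cv2.imwrite('pics/t5.png',t['frame']); cv2.imwrite('pics/s5.png',d['frame'])
f=cv2.cvtColor(t['frame'],cv2.COLOR_BGR2HSV); m=cv2.inRange(f,(16,90,60),(34,255,255))[190:250,240:330]
for r in range(0,60,3): print(190+r,''.join('#' if x else '.' for x in m[r]))
"
```

```text
t 13.3 jig [-74.1   2.3] z -2.1 tilt [ 4.e-04 -1.e-04 -1.e+00] toolx vs -jigy deg 360.07 F [1.6 1.5 1.5] 0.1322691603040371
d tool mm [  2.3 -14.1   0.3]
side u 274 292 v 203 221 [(203, 221), (203, 221), (203, 221), (204, 221), (204, 221), (204, 221), (204, 221)]
190 ..........................................................................................
193 ..........................................................................................
196 .....................................................#############........................
199 .....................................................#############........................
202 ....................................................##############........................
205 ..........................................................########........................
208 ...........................................................#######........................
211 ...........................................................########.......................
214 ......................................................##.......###......
[... 363 characters left out ...]
##########.........................
229 ......................................#######......##############.........................
232 .....................................#########....###############.........................
235 .........................................................########.........................
238 ..........................................................................................
241 ..........................................................................................
244 ..........................................................................................
247 ..........................................................................................
```

```bash
python3 -c "
from h import *
d=load('top')
for u,v in ((277.5,224),(277,232),(305.5,200),(305.5,222),(304.5,232),(299,196)): print(u,v,inv(JIG,ray(d,u,v,32)).round(1))
d=load('side')
for u,v,z in ((280,221.5,22),(280,203,32),(257.8,209.6,20)): print(inv(JIG,ray(d,u,v,z)).round(1))
"
```

```text
277.5 224 [-63.4 -22.4]
277 232 [-63.9 -42.4]
305.5 200 [ 4.2 40.3]
305.5 222 [  5.7 -15.1]
304.5 232 [  3.8 -40.1]
299 196 [-12.3  49.9]
[-61.1 -22.3]
[  5.2 -17.6]
[-7.8 36.1]
```

Emit:
servo_tool(
  commands=[
    [[255, 0, -0.004, 0, 0, 0, 0], [255, 0, -0.004, 0, 0, 0, 0], [255, 0, -0.004, 0, 0, 0, 0], [255, 0, -0.004, 0, 0, 0, 0], [255, 0, -0.004, 0, 0, 0, 0], [255, 0, 0, 0, 0, 0, 0]],
  ],
)

```text
clock: 13.9
position: [538.0, 248.1, -2.5]
ee_rot: [0.005, 1.0, -0.0, -0.0]
contact_force: [1.0, 2.2, 2.9]
gripper_width: -0.0
grasp_force: 1.5
```

Emit:
servo_tool(
  commands=[
    [[255, 0, -0.002, 0, 0, 0, 0], [255, 0, -0.002, 0, 0, 0, 0], [255, 0, 0, 0, 0, 0, 0]],
  ],
)

```text
clock: 14.15
position: [538.2, 244.8, -2.4]
ee_rot: [0.005, 1.0, -0.0, -0.0]
contact_force: [0.6, 1.9, 3.3]
gripper_width: 0.1
grasp_force: 1.7
```

```bash
python3 -c "
from h import *
delta(-44.7,0,-2.4);d=plate()"
```

```text
t 14.15 jig [-50.3   2.1] z -2.4 tilt [-1.e-04 -4.e-04 -1.e+00] toolx vs -jigy deg 360.09 F [0.6 1.9 3.3] 0.0657075980893475
d tool mm [ 2.1 -5.6 -0. ]
side u 275 293 v 198 216 [(198, 215), (198, 215), (198, 215), (198, 215), (198, 216), (198, 216), (198, 216)]
```

Emit:
servo_tool(
  commands=[
    [[255, 0, -0.001, 0, 0, 0, 0], [255, 0, -0.001, 0, 0, 0, 0], [255, 0, -0.001, 0, 0, 0, 0], [255, 0, 0, 0, 0, 0, 0]],
  ],
)

```text
clock: 14.53
position: [537.2, 241.3, -2.9]
ee_rot: [0.005, 1.0, -0.001, -0.001]
contact_force: [-0.0, -0.4, -0.1]
gripper_width: 0.2
grasp_force: 0.0
```

Emit:
servo_tool(
  commands=[
    [[255, 0, -0.001, 0, 0, 0, 0], [255, 0, -0.001, 0, 0, 0, 0], [255, 0, 0, 0, 0, 0, 0]],
  ],
)

```text
clock: 14.78
position: [536.6, 238.5, -3.6]
ee_rot: [0.005, 1.0, -0.001, -0.002]
contact_force: [0.9, -1.2, 0.0]
gripper_width: -0.3
grasp_force: 0.0
```

```bash
python3 -c "
from h import *
delta(-44.7,0,-2.4);d=plate()"
```

```text
t 14.78 jig [-44.    0.5] z -3.6 tilt [-0.0037 -0.0028 -1.    ] toolx vs -jigy deg 360.04 F [ 0.9 -1.2  0. ] -0.28644663056004716
d tool mm [ 0.5  0.7 -1.2]
side u 276 293 v 199 215 [(199, 214), (199, 214), (199, 214), (199, 214), (199, 214), (199, 215), (199, 215)]
```

Emit:
servo_tool(
  commands=[
    [[255, 0, 0.004, 0, 0, 0, 0], [255, 0, 0.006, -0.02, 0, 0, 0], [255, 0.02, 0, -0.02, 0, 0, 0], [255, 0, 0, 0, 0, 0, 0], [255, 0, 0, 0, 0, 0, 0]],
  ],
)

```text
clock: 15.25
position: [518.1, 251.0, 38.5]
ee_rot: [0.004, 1.0, 0.001, 0.001]
contact_force: [-0.3, 0.1, -0.4]
gripper_width: 0.2
grasp_force: 0.0
```

```bash
python3 -c "
from h import *
from bench import cams
where();d=plate()
def proj(d,p):
    c=np.linalg.inv(d['T'])@np.append(p,1); c=np.array([c[0],-c[1],-c[2]]); q=d['K']@c; return (q[:2]/q[2]).round(1)
P=lambda x,y,z:proj(d,[*apply(JIG,(x,y)),z])
print('home: front top',P(35,50,26),P(35,-50,26),'rear top',P(-35,50,26),P(-35,-50,26),'rear low vis',P(-35,0,21))
print('x-3 high: ',P(32,50,32),P(32,-50,32),P(-38,50,32),P(-38,-50,32),'rear bot',P(-38,0,22))
print('nosedown -3',P(32,0,26),P(-38,0,32))
f=cv2.cvtColor(d['frame'],cv2.COLOR_BGR2HSV); m=cv2.inRange(f,(16,80,40),(34,255,255))[190:240,245:310]
for r in range(0,34): print(190+r,''.join('#' if x else '.' for x in m[r]))
"
```

```text
t 15.25 jig [-56.3 -18.1] z 38.5 tilt [ 0.0012  0.0012 -1.    ] toolx vs -jigy deg 360.14 F [-0.3  0.1 -0.4] 0.17131538589902118
side u 251 293 v 198 215 [(199, 214), (198, 214), (199, 214), (199, 215), (207, 214), (199, 214), (199, 215)]
home: front top [254.1 198.4] [293.8 199. ] rear top [250.6 213.4] [292.4 214.2] rear low vis [271.5 215.6]
x-3 high:  [253.8 196.9] [293.8 197.6] [250.3 212. ] [292.3 212.8] rear bot [271.4 215.9]
nosedown -3 [273.8 199.3] [271.2 212.4]
190 ...........................................#...####.........####.
191 .............................................######..........###.
192 .............................................##.###..........#...
193 ...............................................###...............
194 ...............................................##..#.............
195 ..##.............................................................
196 #####...............................................#............
197 #####..............................................##............
198 ####.....###################...........##########..###.....
[... 1056 characters left out ...]

214 ......##########################################.................
215 ......................##########..##############.................
216 .................................................................
217 .......................................................#.........
218 ......................................................##.#...####
219 .....................................................######.#####
220 .....................................................##.#.###.###
221 .....................................................#####..#####
222 .....................................................####....####
223 .....................................................###....#####
```

Emit:
servo_tool(
  commands=[
    [[255, 0, -0.018, 0, 0, 0, 0], [255, 0, -0.018, 0, 0, 0, 0], [255, 0, 0, 0.016, 0, 0, 0], [255, 0, 0, 0.015, 0, 0, 0], [255, 0, 0, 0, 0, 0, 0], [255, 0, 0, 0, 0, 0, 0]],
  ],
)

```text
clock: 15.8
position: [517.2, 213.0, 5.1]
ee_rot: [0.005, 1.0, -0.001, -0.001]
contact_force: [-0.0, -1.2, -0.8]
gripper_width: 0.2
grasp_force: 0.0
```

Emit:
servo_tool(
  commands=[
    [[255, 0, 0, 0.001, 0, 0, 0], [255, 0, 0, 0.001, 0, 0, 0], [255, 0, 0, 0.001, 0, 0, 0], [255, 0, 0, 0, 0, 0, 0]],
  ],
)

```text
clock: 16.13
position: [518.0, 214.7, 3.8]
ee_rot: [0.005, 1.0, 0.0, 0.0]
contact_force: [-0.7, -0.6, -1.2]
gripper_width: -0.2
grasp_force: 0.0
```

Emit:
servo_tool(
  commands=[
    [[255, 0, 0, 0.001, 0, 0, 0], [255, 0, 0, 0.001, 0, 0, 0], [255, 0, 0, 0, 0, 0, 0]],
  ],
)

```text
clock: 16.38
position: [517.8, 214.4, 1.5]
ee_rot: [0.005, 1.0, -0.0, -0.0]
contact_force: [-0.4, -0.1, -0.4]
gripper_width: 0.3
grasp_force: 0.0
```

Emit:
servo_tool(
  commands=[
    [[255, 0, 0, 0.001, 0, 0, 0], [255, 0, 0, 0.001, 0, 0, 0], [255, 0, 0, 0, 0, 0, 0]],
  ],
)

```text
clock: 16.63
position: [517.9, 214.5, -0.5]
ee_rot: [0.005, 1.0, -0.0, 0.0]
contact_force: [0.0, 0.1, -1.2]
gripper_width: -0.2
grasp_force: 0.0
```

Emit:
servo_tool(
  commands=[
    [[255, 0, 0, 0.001, 0, 0, 0], [255, 0, 0, 0.001, 0, 0, 0], [255, 0, 0, 0, 0, 0, 0]],
  ],
)

```text
clock: 16.88
position: [518.0, 214.5, -0.6]
ee_rot: [0.004, 1.0, -0.0, 0.0]
contact_force: [-4.1, -0.7, 11.4]
gripper_width: -0.1
grasp_force: 6.0
```

The plate top reads 6.0 mm lower than on the ledge, so it is seated here. I'll check and press the opposite corner too.

Emit:
servo_tool(
  commands=[
    [[255, 0, 0, -0.01, 0, 0, 0], [255, -0.024, -0.016, 0, 0, 0, 0], [255, -0.024, -0.016, 0, 0, 0, 0], [255, 0, 0, 0, 0, 0, 0], [255, 0, 0, 0.004, 0, 0, 0], [255, 0, 0, 0.002, 0, 0, 0], [255, 0, 0, 0, 0, 0, 0]],
  ],
)

```text
clock: 17.47
position: [564.2, 181.8, 0.6]
ee_rot: [0.005, 1.0, -0.0, -0.001]
contact_force: [-0.3, -0.3, -0.1]
gripper_width: 0.1
grasp_force: 0.0
```

Emit:
servo_tool(
  commands=[
    [[255, 0, 0, 0.001, 0, 0, 0], [255, 0, 0, 0.001, 0, 0, 0], [255, 0, 0, 0.001, 0, 0, 0], [255, 0, 0, 0, 0, 0, 0]],
  ],
)

```text
clock: 17.8
position: [565.1, 182.5, -0.6]
ee_rot: [0.004, 1.0, -0.0, -0.0]
contact_force: [-2.3, -0.5, 5.4]
gripper_width: -0.1
grasp_force: 2.7
```

```bash
python3 -c "
from h import *
where()
# knob estimate from first image and pose for start of shove
th=1.337
k=np.array([18,-76])+46*np.array([np.sin(th),np.cos(th)]); print('knob',k)
d=load('top');k=inv(JIG,ray(d,(668.5)/6.6-.5+228,(395.5)/6.6-.5+182,66.5)); print(k)
"
```

```text
t 17.8 jig [11.7 29.7] z -0.6 tilt [-2.e-04 -2.e-04 -1.e+00] toolx vs -jigy deg 360.16 F [-2.3 -0.5  5.4] -0.14814996511585857
knob [ 62.74851957 -65.34307753]
[ 61.33157013 -65.65938322]
```

Both corners read z = -0.6, so the plate lies flat on the seat. Next is the keeper: lift, go over and in front of the knob, and turn to its push direction.

Emit:
servo_tool(
  commands=[
    [[255, 0, 0, -0.03, 0, 0, 0], [255, 0, 0, -0.035, 0, 0, 0], [255, 0.035, -0.013, 0, 0, 0, 0], [255, 0.035, -0.013, 0, 0, 0, 0], [255, 0.035, -0.013, 0, 0, 0, 0], [255, 0.035, -0.013, 0, 0, 0, 0], [255, 0, 0, 0, 0, 0, -6.5], [255, 0, 0, 0, 0, 0, -6.5], [255, 0, 0, 0, 0, 0, 0], [255, 0, 0, 0, 0, 0, 0]],
  ],
)

```text
clock: 18.63
position: [425.2, 131.7, 63.8]
ee_rot: [-0.107, 0.994, 0.0, 0.0]
contact_force: [1.4, 0.8, -0.1]
gripper_width: 0.3
grasp_force: 0.0
```

```bash
python3 -c "
from h import *
s,M=where(); print(s['joints'].round(2))
th=1.337; n=np.array([-np.cos(th),np.sin(th)]); k=np.array([61.8,-65.5]); print('target',k-30*n); delta(*(k-30*n),19.4)
"
```

```text
t 18.63 jig [  64.  -109.7] z 63.8 tilt [ 8.e-04  6.e-04 -1.e+00] toolx vs -jigy deg 12.97 F [ 1.4  0.8 -0.1] 0.3457480336907952
[ 0.67  0.25 -0.61  0.   -0.71 -2.02]
target [ 68.75016683 -94.68381711]
t 18.63 jig [  64.  -109.7] z 63.8 tilt [ 8.e-04  6.e-04 -1.e+00] toolx vs -jigy deg 12.97 F [ 1.4  0.8 -0.1] 0.3457480336907952
d tool mm [-13.5  -8.   44.4]
```

Emit:
servo_tool(
  commands=[
    [[255, 0, -0.004, 0.015, 0, 0, 0], [255, 0, -0.004, 0.015, 0, 0, 0], [255, 0, 0, 0.0144, 0, 0, 0], [255, -0.0065, 0, 0, 0, 0, 0], [255, -0.007, 0, 0, 0, 0, 0], [255, 0, 0, 0, 0, 0, 0]],
  ],
)

```text
clock: 19.13
position: [442.7, 127.8, 19.8]
ee_rot: [-0.108, 0.994, 0.0, 0.001]
contact_force: [0.2, 0.7, 0.1]
gripper_width: 0.1
grasp_force: 0.0
```

```bash
python3 -c "
from h import *
th=1.337; n=np.array([-np.cos(th),np.sin(th)]); k=np.array([61.8,-65.5]); delta(*(k-20*n),19.4)
"
```

```text
t 19.13 jig [ 67.7 -92.1] z 19.8 tilt [ 0.0028  0.0012 -1.    ] toolx vs -jigy deg 13.07 F [0.2 0.7 0.1] 0.06052801521563533
d tool mm [-7.2 -0.4  0.4]
```

Emit:
servo_tool(
  commands=[
    [[255, -0.004, 0, 0, 0, 0, 0], [255, -0.004, 0, 0, 0, 0, 0], [255, -0.0041, -0.0015, 0, 0, 0, -5], [255, -0.0041, -0.0015, 0, 0, 0, -5], [255, -0.0041, -0.0015, 0, 0, 0, -5], [255, -0.0041, -0.0015, 0, 0, 0, -5], [255, -0.0041, -0.0015, 0, 0, 0, -5], [255, 0, 0, 0, 0, 0, 0]],
  ],
)

```text
clock: 19.8
position: [470.2, 129.0, 19.5]
ee_rot: [-0.321, 0.947, -0.0, 0.0]
contact_force: [0.2, -0.8, -0.4]
gripper_width: -0.3
grasp_force: 0.1
```

```bash
cat >> h.py <<'E'
def arc():
    s,M=where(); p=inv(JIG,s["position"])-[18,-76]; r=np.hypot(*p); s_=19
    a=np.arctan2(p[0],p[1]); print("r",r.round(1),"finger bearing",a.round(3),"theta if s=19:",(a-np.arcsin(s_/r)).round(3),"radial along",np.sqrt(max(r*r-s_*s_,0)).round(1))
    e=s["position"]; return s
E
python3 -c "
from h import *
arc()
from bench import cams
d=cams.get_image('top'); cv2.imwrite('pics/t6.png',d['frame'])
"
```

```text
t 19.8 jig [ 66.2 -64.7] z 19.5 tilt [ 5.e-04  1.e-04 -1.e+00] toolx vs -jigy deg 38.14 F [ 0.2 -0.8 -0.4] -0.3077875385389315
r 49.5 finger bearing 1.34 theta if s=19: 0.946 radial along 45.7
```

Emit:
servo_tool(
  commands=[
    [[255, -0.0041, -0.0015, 0, 0, 0, -5], [255, -0.0041, -0.0015, 0, 0, 0, -5], [255, -0.0041, -0.0015, 0, 0, 0, -5], [255, -0.0041, -0.0015, 0, 0, 0, -5], [255, -0.0041, -0.0015, 0, 0, 0, -5], [255, -0.0041, -0.0015, 0, 0, 0, -5], [255, -0.0041, -0.0015, 0, 0, 0, -5], [255, -0.0041, -0.0015, 0, 0, 0, -5], [255, 0, 0, 0, 0, 0, 0]],
  ],
)

```text
clock: 20.6
position: [498.0, 149.1, 19.4]
ee_rot: [-0.625, 0.78, -0.0, 0.0]
contact_force: [0.2, -0.9, 1.0]
gripper_width: 0.3
grasp_force: 0.0
```

```bash
python3 -c "
from h import *
arc()
"
```

```text
t 20.6 jig [ 45.8 -37. ] z 19.4 tilt [ 8.e-04  4.e-04 -1.e+00] toolx vs -jigy deg 78.07 F [ 0.2 -0.9  1. ] 0.25986257925111544
r 47.9 finger bearing 0.62 theta if s=19: 0.212 radial along 43.9
```

Emit:
servo_tool(
  commands=[
    [[255, -0.0041, -0.0022, 0, 0, 0, -5], [255, -0.0041, -0.0022, 0, 0, 0, -5], [255, -0.0015, -0.0005, 0, 0, 0, -2], [255, 0, 0, 0, 0, 0, 0]],
  ],
)

```text
clock: 20.93
position: [502.9, 155.7, 19.1]
ee_rot: [-0.703, 0.712, -0.0, -0.002]
contact_force: [0.5, -3.8, 1.2]
gripper_width: 0.2
grasp_force: 2.7
```

Emit:
servo_tool(
  commands=[
    [[255, -0.001, 0, 0, 0, 0, 0], [255, -0.001, 0, 0, 0, 0, 0], [255, 0, 0, 0, 0, 0, 0]],
  ],
)

```text
clock: 21.18
position: [502.7, 156.0, 19.2]
ee_rot: [-0.702, 0.712, -0.001, -0.003]
contact_force: [2.5, -11.7, 1.6]
gripper_width: 0.0
grasp_force: 5.8
```

```bash
python3 -c "
from h import *
arc()
"
```

```text
t 21.18 jig [ 38.9 -32.4] z 19.2 tilt [-0.0033 -0.0049 -1.    ] toolx vs -jigy deg 89.82 F [  2.5 -11.7   1.6] 0.012242998593942622
r 48.3 finger bearing 0.447 theta if s=19: 0.042 radial along 44.4
```

Emit:
servo_tool(
  commands=[
    [[255, 0.008, 0, 0, 0, 0, 0], [255, 0.012, 0, 0, 0, 0, 0], [255, 0, 0, -0.03, 0, 0, 0], [255, 0, 0, -0.035, 0, 0, 0], [255, 0, 0, -0.035, 0, 0, 0], [255, 0, 0.035, -0.02, 0, 0, 0], [255, 0, 0.035, 0, 0, 0, 0], [255, 0.03, 0.03, 0, 0, 0, 0], [255, 0.03, 0.03, 0, 0, 0, 0], [255, 0.03, 0, 0, 0, 0, 0]],
  ],
)

```text
clock: 22.02
position: [368.3, 49.8, 138.6]
ee_rot: [-0.704, 0.71, 0.001, -0.0]
contact_force: [2.0, -0.6, -0.4]
gripper_width: 0.3
grasp_force: 0.0
```

Emit:
servo_tool(
  commands=[
    [[255, 0.035, 0, 0, 0, 0, 0], [255, 0.035, 0, 0, 0, 0, 0], [255, 0.035, 0, 0, 0, 0, 0], [255, 0, 0, 0, 0, 0, 0], [255, 0, 0, 0, 0, 0, 0]],
  ],
)

```text
clock: 22.43
position: [372.4, -54.9, 139.2]
ee_rot: [-0.701, 0.713, -0.0, 0.001]
contact_force: [-0.1, 1.4, 0.0]
gripper_width: -0.1
grasp_force: 0.0
```

```bash
python3 -c "
from h import *
from bench import cams
where()
t=cams.get_image('top')['frame'][182:262,228:348]; s=cams.get_image('side')['frame'][170:260,215:335]
a=cv2.resize(t,(720,480),interpolation=cv2.INTER_CUBIC)[100:,240:620]; b=cv2.resize(s,(507,380),interpolation=cv2.INTER_CUBIC)[:,60:460]
cv2.imwrite('pics/end.png',np.hstack([a,b])); print(np.hstack([a,b]).shape)"
```

```text
t 22.43 jig [ 251.2 -160.4] z 139.2 tilt [ 9.e-04  8.e-04 -1.e+00] toolx vs -jigy deg 89.73 F [-0.1  1.4  0. ] -0.09397713723665763
(380, 780, 3)
```

View pics/end.png

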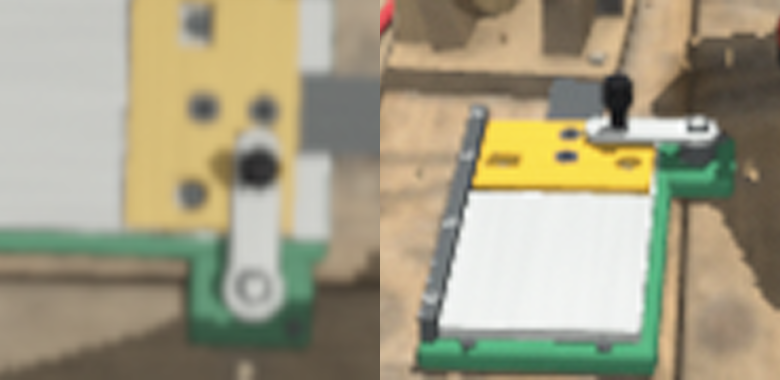

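```bash
python3 -c "
from h import *
d=load('top'); f=lambda u,v,z: inv(JIG,ray(d,(240+u+.5)/6-.5+228,(100+v+.5)/6-.5+182,z))
p=f(253,288,38);k=f(258,168,66.5);t=f(256,133,33.5); q=f(253,288,33.5);print(p,k,t,np.arctan2(*(k-p)),np.arctan2(*(t-q)), f(193,22,20),f(190,193,20))
from bench import arm; print(arm.read_state()['joint_vel'].round(3))"
```

```text
[ 17.38137648 -75.64128127] [ 16.7692493  -30.36598355] [ 17.23921923 -10.99601467] -0.013519290170344813 -0.005689084143671704 [-9.62330888 37.22714193] [ -8.85323766 -34.9617736 ]
[ 0.03   0.004  0.002  0.003 -0.002  0.005]
```

The final view shows both pins inside the plate's holes, at crop (195,22) and (190,193). The keeper lies across the plate at an angle of about 0 rad, and the hand is clear, so I'm handing the job in.

```bash
python3 -c "
from bench import ticket
print(ticket.job_done())"
```

```text
the job is handed in; nothing more can be done
None
```

The drill plate is seated flat over both dowel pins, the keeper is fully shut against its stop, and the job was handed in at about 22 s with the hand clear.

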